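# Close the drill jig, reject the lighter bush and hold the heavier one home

## Task

The pine block is loaded in the drill jig: first swing the jig's raised hinged leaf all the way down onto its rests. Two blackened guide bushes that look alike stand on the bench, a steel one and a much lighter aluminium trial piece: lift each in turn to feel which is heavier, stand the lighter one upright in the shallow plywood reject tray, and put the heavier one, narrow shank down, fully home in the bore of the closed leaf. Finish still gripping the heavier bush there, so that I can run in its clamp screw, and leave the other things on the bench where they are.

Things in the scene. Friction and masses are not known exactly. Their poses are not given: they have to be found in the camera images.
- jig: Drill jig fixed to the bench: aluminium base 160 x 144 x 14 mm, a pine block (56 x 111 x 41 mm) in its nest, two leaf rests at its front, hinge lugs at its back. Origin: on the bench straight below the bore, 85 mm behind the base's front edge; x points from the front back to the hinge, y along the hinge, z up. A black screw knob sticks out to y = -94 mm, 36 mm above the bench.
- leaf (a joint): The jig's hinged leaf, a steel plate 14 mm thick and 86 mm wide with the bore in it: angle in rad, 0 = fully down and level on its rests, growing as its front edge swings up and back; it stops at 1.5. A stiff friction hinge: it stays where it is left and takes only some 1 to 5 N near the front edge to push down.
- leaf_hinge (a point): Middle of the leaf's hinge axis (the jig's y direction), 64 mm above the bench, 60 mm behind the jig's origin. The leaf reaches 147 mm forward of it; its top face lies 7 mm above the axis and its underside 7 mm below when it is down.
- leaf_lip (a point): Point on the leaf's top face near its front edge, midway along y, where it can be pushed, 120 mm from the hinge axis; its x points along the leaf to the hinge, its z out of the top face. When the leaf is down it is 71 mm above the bench.
- bore (a point): Centre of the bore's mouth, at the top of a dark round collar (48 mm in diameter) that stands 12 mm proud of the leaf's top face, 60 mm from the hinge axis, straight above the jig's origin and 83 mm above the bench when the leaf is down. Its z is the bore's axis. The bore is 39 mm in diameter and goes right through collar and leaf, 26 mm.
- bush_1: Blackened guide bush standing on its shank end: shank 36 mm in diameter, 26 mm long, its last 4 mm tapered; above it a grooved head 50 mm in diameter, 24 mm high; 16 mm hole down the middle. Origin: centre of the shank's lower end, z up its axis. Same look as bush_2; either may stand in either place. One is at least 1.5 times as heavy as the other, both under 0.6 kg.
- bush_2: The other guide bush: shape, size, origin and axes as bush_1; which is heavier can only be felt. Fully home in the bore, the head's underside rests on the collar and the origin is 26 mm below the bore's mouth.
- mug: Bystander: a white mug behind the bushes at the right-hand edge of the bench, 83 x 113 mm with its handle, 93 mm high. Origin: centre of its underside.
- hex_key: Bystander: a hex key, 31 x 88 x 4 mm, lying on the bench between the two bushes. Origin: centre of its underside.
- offcut: Bystander: a pine offcut, 35 x 91 x 36 mm, on the bench to the left of the jig. Origin: centre of its underside.
- tray: Shallow open plywood tray for rejects, fixed on the bench between the jig and the bushes: 150 mm (x) by 106 mm (y), 20 mm high, walls and floor 6 mm thick, so its inner floor is 6 mm above the bench. Origin: centre of its underside.
Not all that is in view belongs to the job. What is shaped like the bush_1 but pink is not meant.

How it is judged (in metres and radians):
On the way, in this order (a step that is already met when the one before it is completed fails the run):
1. the leaf is fully down on its rests (value of joint leaf below 0.03 rad), for 0.2 s.
2. a bush has been gripped and lifted at least 30 mm clear of the bench (((height (world z) of bush_1 above 0.03 m and contact force between the fingers and bush_1 above 1 N) or (height (world z) of bush_2 above 0.03 m and contact force between the fingers and bush_2 above 1 N))), for 0.2 s.
At the end, for the whole second after the job is handed in: Leaf down within 0.03 rad; one bush home in its bore (within 2.5 mm of full depth, 4 mm of the axis, 0.08 rad), still gripped by over 3 N; the other, which must be the lighter (it weighs on the tray with under 2.9 N), stands upright (0.1 rad) and still in the tray, untouched (value of joint leaf below 0.03 rad and ((horizontal distance between bush_2 and bore below 0.004 m and z of bush_2 in the frame of bore between -0.029 and -0.0235 m and angle between the z axis of bush_2 and the z axis of bore, either way round below 0.08 rad and contact force between the fingers and bush_2 above 3 N and x of bush_1 in the frame of tray between -0.07 and 0.07 m and y of bush_1 in the frame of tray between -0.048 and 0.048 m and z of bush_1 in the frame of tray between 0.002 and 0.01 m and angle between bush_1's own z axis and vertical below 0.1 rad and linear speed of bush_1 below 0.01 m/s and contact force between the fingers and bush_1 below 0.1 N and contact force between bush_1 and tray between 0.8 and 2.9 N) or (horizontal distance between bush_1 and bore below 0.004 m and z of bush_1 in the frame of bore between -0.029 and -0.0235 m and angle between the z axis of bush_1 and the z axis of bore, either way round below 0.08 rad and contact force between the fingers and bush_1 above 3 N and x of bush_2 in the frame of tray between -0.07 and 0.07 m and y of bush_2 in the frame of tray between -0.048 and 0.048 m and z of bush_2 in the frame of tray between 0.002 and 0.01 m and angle between bush_2's own z axis and vertical below 0.1 rad and linear speed of bush_2 below 0.01 m/s and contact force between the fingers and bush_2 below 0.1 N and contact force between bush_2 and tray between 0.8 and 2.9 N))); the arm keeps its last pose, push and grip.
It fails at once if the mug, the hex key or the offcut is moved by more than 30 mm (distance of any of mug, hex_key, offcut from where it was at the start of the episode above 0.03 m).
It fails at once if a bush is lifted while the leaf is still up (value of joint leaf above 0.1 rad and ((height (world z) of bush_1 above 0.03 m and contact force between the fingers and bush_1 above 1 N) or (height (world z) of bush_2 above 0.03 m and contact force between the fingers and bush_2 above 1 N))).
It also fails if it takes over 72 s, if anything falls off the work surface, if the arm or the gripper's body presses on something with over 40 N, if the wrist force passes 120 N, or if a joint passes its speed limit or range.

## Robot

A 7-joint arm with a two-finger parallel gripper is mounted at the origin on the work surface; the furniture and walls round the work are solid. World frame = base frame: x ahead of the robot, y to its left, z up, the work surface at z = 0. Lengths are in m, angles in degrees, forces in N, time in s.
With the tool pointing down it reaches from about 0.425 to 1.025 m from the base axis. Payload 3.6 kg.
Tool frame: the origin (TCP) lies midway between the tips of the shut fingers; the grasp point (between the pads) lies 19 mm behind it; z points along the fingers, y is the line along which they close (so a half turn about z gives the same grasp; the last joint's range is limited). The gripper opens to 85 mm and grips with 20 to 120 N. Pads are 22 mm wide; open, the fingers measure 114 mm over their backs; the gripper's body (76 mm by 85 mm) begins 54 mm behind the grasp point. The pads swing forward as they close: fully open they stand 13 mm farther back than shut.
Start: joints at [-75.143, 33.873, 2.773, 92.16, -1.908, 54.013, -1.931], TCP at [0.251, 0.68, 0.231] pointing down, gripper open.
Joint ranges: [-153.93, 153.93], [-27.13, 128.08], [-72.61, 78.16], [10.71, 143.7], [-87.88, 267.88], [4.46, 118.87], [-176.78, 176.78]. Speed limits (degrees/s): [147.25, 147.25, 180, 180, 180, 180, 180].

## Interface

Orientations are given as a 3x3 rotation matrix whose columns are the frame's x, y, z axes.
In Python, from cell import read_state, snapshot, camera_info, close_job gives the robot as it stands. The module is installed in compiled form; this text tells all that it offers.
- The arm moves only by the tool arm_command, never from a script. Its argument "commands" is a list of rows, each an object of numbers: "tx", "ty", "tz": the shift along the tool's x, y, z normalised to -1 to 1, where 1 is 0.25 m; "wx", "wy", "wz": the turn, a rotation vector about the tool's x, y, z normalised to -1 to 1, where 1 is 180 degrees. In form: [{"tx": .., "ty": .., "tz": .., "wx": .., "wy": .., "wz": ..}, ...]. A call has 1 to 12 rows; each row is the pose to reach, as a shift and turn from the pose commanded when the call began, along the tool's axes at that moment, turning the shorter way round; what a row does not reach only later rows make up. A row lasts 1/12 s, in which the tool goes at most 41.7 mm and 7.16 degrees, less where a joint would pass 70% of its speed; a pose out of reach is approached as far as the arm can. A call with a number of a shift or a turn outside -1 to 1 is refused whole. A call with a gripper value outside its range is refused whole. "gripper" is the finger opening in mm, from 0 to 85.4, set as the call begins (left out, the last holds). The fingers move at their own pace and stop on an object; "force" is the grip in N (left out, the last holds). Time passes only in rows, so rows that repeat a pose let the fingers close. It gives the time, the measured TCP pose, the force, the opening and the grip force at its end, in the units of the state.
- read_state(): the state, without advancing time (a new reading comes with each control period).
- snapshot(name): name is "scene" or "top" or "wrist"; returns the picture (384x512x3 uint8, red, green, blue); there is no depth.
- camera_info(name): a dict with "fx", "fy", "cx", "cy" (pixels), "world_to_cam" (4x4, takes a point from world to camera coordinates). Camera axes: x right, y down, z forward; pixel columns grow to the right and rows downward; lengths in m; the calibration is good to about 2 mm. A picture is of the moment at which its call begins: read the wrist's pose just before it. camera_info takes no time and is no camera call; for the wrist camera it gives the pose at the moment of the call.
- close_job(): hands the job in; it is judged then, once.
The state is a dict: "time": time; "qpos": joint angles; "qd": joint speeds; "effort": joint torques, N m; "tcp_pos": TCP position; "tool_rot": TCP orientation; "ft_force": force on the tool from outside, world axes, zero at the start; "moment": the same for the moment, N m; "opening": opening from 0.0 (shut) to 1.0 (fully open); "grip_force": force on a finger pad.
Only numpy, scipy, OpenCV 4.12 (cv2) and the standard library are available. Lean on these libraries where they do the work, as an engineer would, in place of code of your own. Each camera call takes 0.05 s, during which the arm holds its last target. There are 200 camera calls.

## Working session

There is one attempt and no reset: what is moved stays moved. The work goes in short steps, Python scripts to look and compute and a tool call to move; the robot and the scene stay as the last step left them, time stands still between calls to the robot, and variables do not carry over. Pictures are saved under pics/ and viewed, at most 10 in all, crops included, and the job is handed in when it is done.

Besides the shell and the picture viewer there is one more tool, called by a JSON object that holds its "api" and its "payload". arm_command: Moves the arm, as the interface text tells. Its arguments: {"type":"object","properties":{"commands":{"type":"array"},"gripper":{"type":"number"},"force":{"type":"number"}},"required":["commands"]}

```bash
mkdir -p pics; python3 - <<'E'
from cell import *
import cv2,numpy as np
s=read_state(); print(s)
for n in("scene","top"):
    im=snapshot(n); cv2.imwrite(f"pics/{n}0.png",im[:,:,::-1]); c=camera_info(n); print(n,c)
a=cv2.imread("pics/scene0.png")
cv2.imwrite("pics/scene0b.png",cv2.resize(a,(800,600),interpolation=cv2.INTER_CUBIC))
a=cv2.imread("pics/top0.png")
cv2.imwrite("pics/top0b.png",cv2.resize(a,(800,600),interpolation=cv2.INTER_CUBIC))
E
```

```text
{'time': 0.0, 'qpos': array([-75.14423924,  33.92690378,   2.76821987,  92.23856155,
        -1.90874234,  54.01332056,  -1.92973365]), 'qd': array([-0.04312702, -0.03399218, -0.05044307, -0.01039278, -0.0056678 ,
       -0.08452309, -0.01028505]), 'effort': array([ 4.79601511e-05, -5.48700428e+01,  1.54572219e+00, -1.98130596e+01,
        9.30399983e-03,  8.75805417e-03,  1.37379405e-05]), 'tcp_pos': array([0.25019997, 0.67954807, 0.23011246]), 'tool_rot': array([[-9.38442420e-01,  3.45435036e-01, -6.78525669e-04],
       [ 3.45435679e-01,  9.38439818e-01, -2.21337799e-03],
       [-1.27822801e-04, -2.31151477e-03, -9.99997320e-01]]), 'ft_force': array([-0.18507971,  0.22416212, -0.26252662]), 'moment': array([ 0.06230993, -0.01024219, -0.02105899]), 'grip_force': 0.0, 'opening': 1.001722366958789}
scene {'fx': 360.24253342428744, 'fy': 360.24253342428744, 'cx': 254.56918193991623, 'cy': 196.20545358067633, 'world_to_cam': array([[-0.94228116,  0.33481947,  0.0014589 ,  0.48410666],
       [ 0.2717502 ,  0.76731642, -0.58084192, -0.1798525 ],
       [-0.19559662, -0.54691994, -0.81401507,  1.27522848],
       [ 0.        ,  0.        ,  0.        ,  1.        ]])}
top {'fx': 447.4431263831425, 'fy': 447.4431263831425, 'cx': 255.9494977117196, 'cy': 197.69241311338817, 'world_to_cam': array([[ 0.01675697, -0.9998561 , -0.00264103,  0.06491515],
       [-0.99670229, -0.01649425, -0.07945115,  0.55072619],
       [ 0.07939616,  0.00396368, -0.99683526,  1.30426171],
       [ 0.        ,  0.        ,  0.        ,  1.        ]])}
```

View pics/scene0b.png

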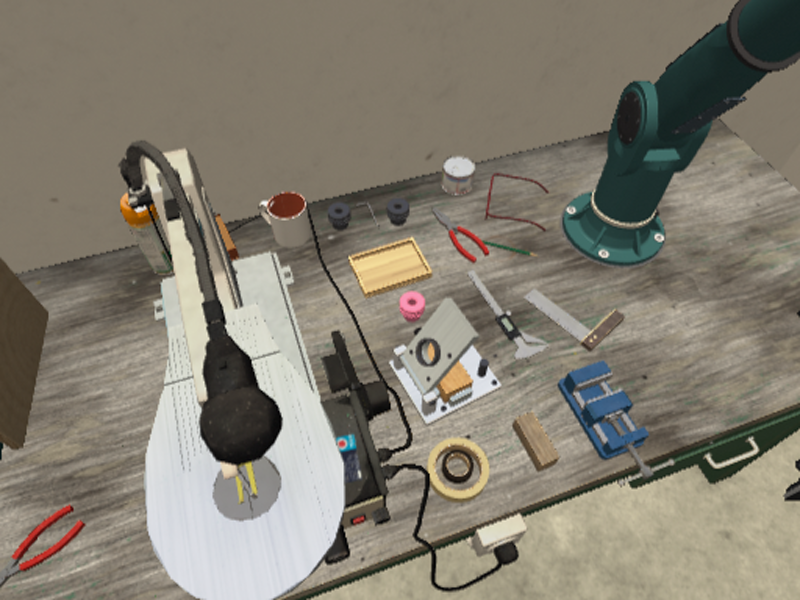

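View pics/top0b.png

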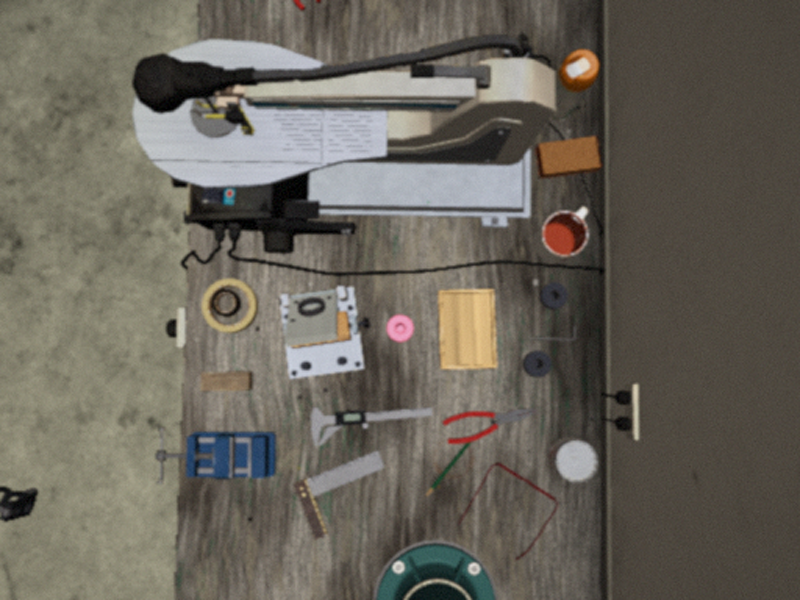

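The scene view shows the jig (440,370) with its leaf raised, the tray (390,265), and dark bushes at (340,213) and (398,208). It also shows the pink decoy (412,305), the mug (288,215), and the offcut (535,440). In the top view the two black bushes are at (554,295) and (537,363); both fit the description. The pink one at (400,328) is excluded by its colour. I'll confirm with an enlarged crop.

```bash
python3 - <<'E'
import cv2,numpy as np
a=cv2.imread("pics/top0.png")
# crop x 170..380, y 175..250
c=cv2.resize(a[175:250,170:250],(400,375),interpolation=cv2.INTER_CUBIC)
d=cv2.resize(a[175:250,270:370],(400,300),interpolation=cv2.INTER_CUBIC)
o=np.zeros((375,800,3),np.uint8);o[:,:400]=c;o[:300,400:]=d
cv2.imwrite("pics/crop1.png",o)
g=cv2.cvtColor(a,cv2.COLOR_BGR2GRAY)
for (x0,x1,y0,y1) in((342,368,176,202),(330,356,220,246)):
    m=(g[y0:y1,x0:x1]<75).astype(np.uint8)
    n,l,st,ce=cv2.connectedComponentsWithStats(m)
    for i in range(1,n):
        if st[i,4]>40: print(st[i]+[x0,y0,0,0,0],ce[i]+[x0,y0])
E
```

```text
[342 176  26  26 598] [355.69063545 188.35117057]
[331 220  25  26 400] [345.465  231.9425]
```

View pics/crop1.png

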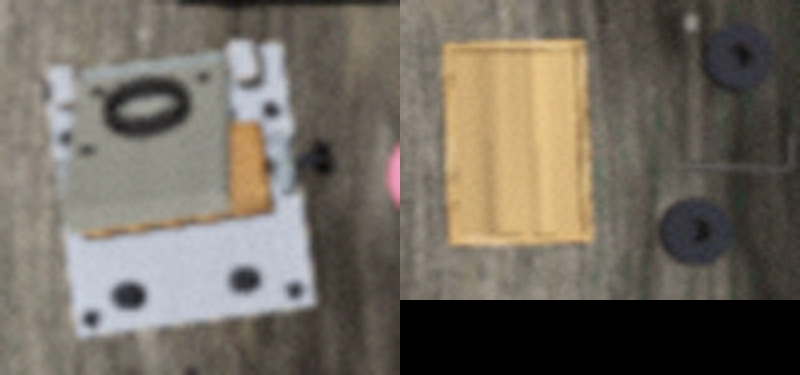

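The crop confirms two black bushes with centre holes, at crop (738,57) and (697,231). The hex key lies between them, the tray corners span (443,42) to (592,243), and the jig base corners and raised leaf are clear.

```bash
cat > h.py <<'E'
import numpy as np
from cell import *
def back(n,u,v,z,c=None):
    c=c or camera_info(n); T=c["world_to_cam"]; R=T[:3,:3]; o=-R.T@T[:3,3]
    d=R.T@np.array([(u-c["cx"])/c["fx"],(v-c["cy"])/c["fy"],1]); return o+d*(z-o[2])/d[2]
def proj(n,p,c=None):
    c=c or camera_info(n); q=c["world_to_cam"]@np.r_[p,1]
    return np.array([c["fx"]*q[0]/q[2]+c["cx"],c["fy"]*q[1]/q[2]+c["cy"]])
def delta(target,R=None):
    "shift in tool units and rotvec units from current measured pose"
    from scipy.spatial.transform import Rotation as Ro
    s=read_state(); M=s["tool_rot"]; t=M.T@(np.array(target)-s["tcp_pos"])/0.25
    w=Ro.from_matrix(M.T@R).as_rotvec(degrees=True)/180 if R is not None else None
    return t.round(4),None if w is None else w.round(4)
def down(yaw): # tool y axis at yaw deg in world, z down
    a=np.radians(yaw); y=np.array([np.cos(a),np.sin(a),0]); z=np.array([0,0,-1.]); return np.c_[np.cross(y,z),y,z]
E
python3 - <<'E'
from h import *
c=camera_info("top")
P=lambda u,v,z,s,x0:back("top",x0[0]+u/s-.5+.5/s,x0[1]+v/s-.5+.5/s,z)
q=[P(u,v,.014,5,(170,175)) for u,v in((78,336),(316,302),(283,42),(47,70))]
print("jig",np.round(q,4))
for a,b in((0,1),(1,2),(2,3),(3,0)): print(np.linalg.norm(q[a]-q[b]).round(4), np.degrees(np.arctan2(*(q[b]-q[a])[[1,0]])).round(1))
t=[P(u,v,.02,4,(270-100,175)) for u,v in((443,42),(584,42),(592,243),(450,243))]
print("tray",np.round(t,4),np.mean(t,0))
for u,v in((738,57),(697,231)): print("bush",P(u,v,.05,4,(170,175)))
print("pink",back("top",*(np.array([400,328])*.64),.05), "mug",back("top",*(np.array([566,232])*.64),.09))
E=None
fl,fr=q[0],q[1]; y=(fl-fr);y/=np.linalg.norm(y); yaw=np.arctan2(-y[0],y[1]); 
ce=np.mean(q,0); x=np.array([np.cos(yaw),np.sin(yaw),0]); y=np.array([-np.sin(yaw),np.cos(yaw),0])
org=ce+x*.005; org[2]=0; print("yaw",np.degrees(yaw),"org",org)
for ang in(.6,.8,.9,1.,1.1,1.2,1.3):
    h=org+.06*x+[0,0,.064]; d=-np.cos(ang)*x+np.array([0,0,np.sin(ang)]); n=np.sin(ang)*x+np.array([0,0,np.cos(ang)])
    f=lambda p:((proj("top",p)+.5-[170,175])*5).round(0)
    print(ang,"front",f(h+.147*d+.007*n+.043*y),f(h+.147*d+.007*n-.043*y),"bore",f(h+.06*d+.019*n))
E
```

```text
jig [[0.4158 0.2813 0.014 ]
 [0.4382 0.1408 0.014 ]
 [0.5928 0.1638 0.014 ]
 [0.5737 0.3045 0.014 ]]
0.1423 -80.9
0.1563 8.5
0.142 97.8
0.1596 -171.6
tray [[ 0.5884  0.0021  0.02  ]
 [ 0.5902 -0.1027  0.02  ]
 [ 0.4413 -0.1096  0.02  ]
 [ 0.4396 -0.0049  0.02  ]] [ 0.51486885 -0.05379805  0.02      ]
bush [ 0.57774131 -0.21068534  0.05      ]
bush [ 0.45127337 -0.18108237  0.05      ]
pink [0.51183487 0.07322423 0.05      ] mug [ 0.68906293 -0.22510911  0.09      ]
yaw 9.066673085637113 org [0.51004917 0.22338944 0.        ]
0.6 front [ 84. 284.] [245. 261.] bore [155. 132.]
0.8 front [ 73. 246.] [236. 222.] bore [150. 112.]
0.9 front [ 67. 223.] [232. 200.] bore [148. 101.]
1.0 front [ 62. 199.] [227. 176.] bore [147.  90.]
1.1 front [ 56. 173.] [222. 150.] bore [145.  79.]
1.2 front [ 51. 146.] [218. 123.] bore [143.  67.]
1.3 front [ 46. 118.] [213.  95.] bore [142.  56.]
```

```bash
python3 - <<'E'
from h import *
print(delta([.40,.44,.23],down(98.7)),delta([.51,.2234,.23],down(98.7)))
E
```

```text
(array([-0.8933, -0.6925,  0.0025]), array([-7.000e-04, -1.000e-04, -1.606e-01])) (array([-1.6056, -1.3535,  0.0039]), array([-7.000e-04, -1.000e-04, -1.606e-01]))
```

{"api": "arm_command", "payload": {"commands": [{"tx":-0.89,"ty":-0.69,"tz":0,"wz":-0.16},{"tx":-0.89,"ty":-0.69,"tz":0,"wz":-0.16},{"tx":-0.89,"ty":-0.69,"tz":0,"wz":-0.16},{"tx":-0.89,"ty":-0.69,"tz":0,"wz":-0.16},{"tx":-0.89,"ty":-0.69,"tz":0,"wz":-0.16},{"tx":-0.89,"ty":-0.69,"tz":0,"wz":-0.16},{"tx":-0.89,"ty":-0.69,"tz":0,"wz":-0.16},{"tx":-0.89,"ty":-0.69,"tz":0,"wz":-0.16}], "gripper": 0, "force": 40}}

```text
$.commands[0]: bad value
```

```bash
python3 - <<'E'
from h import *
print(read_state()["time"],delta([.51,.2234,.23],down(98.7)))
E
```

```text
0.1 (array([-1.6056, -1.3535,  0.0039]), array([-7.000e-04, -1.000e-04, -1.606e-01]))
```

{"api": "arm_command", "payload": {"commands": [{"tx":-0.89,"ty":-0.69,"tz":0,"wx":0,"wy":0,"wz":-0.16},{"tx":-0.89,"ty":-0.69,"tz":0,"wx":0,"wy":0,"wz":-0.16},{"tx":-0.89,"ty":-0.69,"tz":0,"wx":0,"wy":0,"wz":-0.16},{"tx":-0.89,"ty":-0.69,"tz":0,"wx":0,"wy":0,"wz":-0.16},{"tx":-0.89,"ty":-0.69,"tz":0,"wx":0,"wy":0,"wz":-0.16},{"tx":-0.89,"ty":-0.69,"tz":0,"wx":0,"wy":0,"wz":-0.16},{"tx":-0.89,"ty":-0.69,"tz":0,"wx":0,"wy":0,"wz":-0.16},{"tx":-0.89,"ty":-0.69,"tz":0,"wx":0,"wy":0,"wz":-0.16}], "gripper": 0, "force": 40}}

```text
time: 0.77
tcp_pos: [0.4053, 0.4322, 0.2307]
tool_rot: [[-0.991, -0.137, 0.002], [-0.137, 0.991, -0.007], [-0.001, -0.007, -1.0]]
ft_force: [0.5, 0.1, -0.4]
opening: -0.002
grip_force: 0.0
```

```bash
python3 - <<'E'
from h import *
print(read_state()["time"],delta([.51,.2234,.23],down(98.7)))
E
```

```text
0.7667 (array([-0.3002, -0.8848,  0.0094]), array([-0.0023,  0.0002, -0.0046]))
```

{"api": "arm_command", "payload": {"commands": [{"tx":-0.3,"ty":-0.885,"tz":0,"wx":0,"wy":0,"wz":-0.005},{"tx":-0.3,"ty":-0.885,"tz":0,"wx":0,"wy":0,"wz":-0.005},{"tx":-0.3,"ty":-0.885,"tz":0,"wx":0,"wy":0,"wz":-0.005},{"tx":-0.3,"ty":-0.885,"tz":0,"wx":0,"wy":0,"wz":-0.005},{"tx":-0.3,"ty":-0.885,"tz":0,"wx":0,"wy":0,"wz":-0.005},{"tx":-0.3,"ty":-0.885,"tz":0,"wx":0,"wy":0,"wz":-0.005},{"tx":-0.3,"ty":-0.885,"tz":0,"wx":0,"wy":0,"wz":-0.005},{"tx":-0.3,"ty":-0.885,"tz":0,"wx":0,"wy":0,"wz":-0.005},{"tx":-0.3,"ty":-0.885,"tz":0,"wx":0,"wy":0,"wz":-0.005}]}}

```text
time: 1.52
tcp_pos: [0.5063, 0.235, 0.2311]
tool_rot: [[-0.986, -0.166, -0.001], [-0.166, 0.986, 0.001], [0.001, 0.001, -1.0]]
ft_force: [-0.5, 0.8, -0.2]
opening: -0.003
grip_force: 0.0
```

```bash
python3 - <<'E'
from h import *
import cv2
s=read_state();print(s["time"],s["tcp_pos"],s["ft_force"],delta([.51,.2234,.23],down(98.7)))
a=snapshot("wrist")[:,:,::-1]; b=snapshot("scene")[:,:,::-1][180:280,230:340]
o=np.zeros((384,900,3),np.uint8); o[:,:512]=a; o[:349,512:896]=cv2.resize(b,(384,349),interpolation=cv2.INTER_CUBIC)
cv2.imwrite("pics/w1.png",cv2.resize(o,(800,341)))
org=np.array([.51,.2234,0]);yw=np.radians(8.7);x=np.array([np.cos(yw),np.sin(yw),0])
for a in np.linspace(.87,-0.02,9):
    r=.12; p=org+x*(.06-r*np.cos(a)+.007*np.sin(a)+.011)+[0,0,.064+r*np.sin(a)+.007*np.cos(a)]
    print(round(a,2),p.round(4),delta(p)[0])
E
```

```text
1.5167 [0.50631803 0.23501169 0.23109295] [-0.4946673   0.82121512 -0.18986523] (array([-0.0068, -0.0482,  0.0043]), array([ 0.0002, -0.0002,  0.0046]))
0.87 [0.509  0.2232 0.1602] [-0.0036 -0.0529  0.2837]
0.76 [0.4989 0.2217 0.1516] [ 0.0373 -0.0523  0.3181]
0.65 [0.4897 0.2203 0.142 ] [ 0.0741 -0.0517  0.3568]
0.54 [0.4817 0.2191 0.1313] [ 0.1065 -0.0512  0.3994]
0.42 [0.475  0.218  0.1199] [ 0.1339 -0.0508  0.4453]
0.31 [0.4695 0.2172 0.1077] [ 0.156  -0.0504  0.494 ]
0.2 [0.4654 0.2166 0.095 ] [ 0.1726 -0.0502  0.5448]
0.09 [0.4627 0.2162 0.0819] [ 0.1835 -0.0501  0.5971]
-0.02 [0.4614 0.216  0.0686] [ 0.1885 -0.05    0.6504]
```

View pics/w1.png

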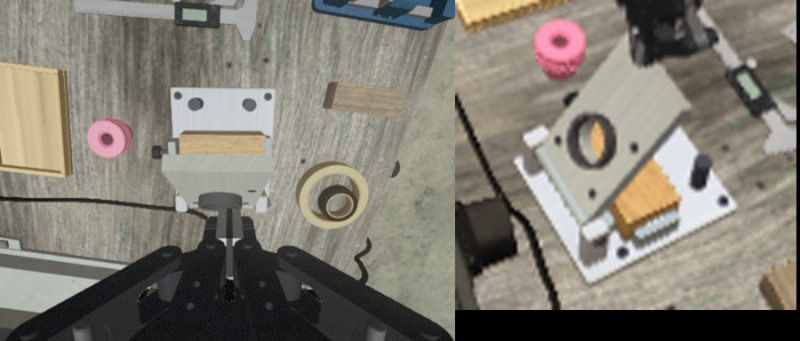

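The wrist view shows the leaf raised at (215,175), the pink decoy at (108,138), and the fingers above the leaf's top side. The path is clear.

```bash
python3 - <<'E'
from h import *
s=read_state();print(s["time"],s["tcp_pos"],s["ft_force"])
org=np.array([.51,.2234,0]);yw=np.radians(8.7);x=np.array([np.cos(yw),np.sin(yw),0])
for a in np.linspace(.87,-0.02,9):
    r=.12; p=org+x*(.06-r*np.cos(a)+.007*np.sin(a)+.011)+[0,0,.064+r*np.sin(a)+.007*np.cos(a)]
    print(round(a,2),delta(p)[0])
E
```

```text
1.6167 [0.50590634 0.23607749 0.23118148] [0.50906235 0.51612288 0.67373525]
0.87 [-0.0036 -0.0529  0.2837]
0.76 [ 0.0373 -0.0523  0.3181]
0.65 [ 0.0741 -0.0517  0.3568]
0.54 [ 0.1065 -0.0512  0.3994]
0.42 [ 0.1339 -0.0508  0.4453]
0.31 [ 0.156  -0.0504  0.494 ]
0.2 [ 0.1726 -0.0502  0.5448]
0.09 [ 0.1835 -0.0501  0.5971]
-0.02 [ 0.1885 -0.05    0.6504]
```

{"api": "arm_command", "payload": {"commands": [{"tx":0,"ty":-0.053,"tz":0.15,"wx":0,"wy":0,"wz":0.005},{"tx":0,"ty":-0.053,"tz":0.27,"wx":0,"wy":0,"wz":0.005},{"tx":0.037,"ty":-0.052,"tz":0.318,"wx":0,"wy":0,"wz":0.005},{"tx":0.056,"ty":-0.052,"tz":0.337,"wx":0,"wy":0,"wz":0.005},{"tx":0.074,"ty":-0.052,"tz":0.357,"wx":0,"wy":0,"wz":0.005},{"tx":0.09,"ty":-0.051,"tz":0.378,"wx":0,"wy":0,"wz":0.005},{"tx":0.107,"ty":-0.051,"tz":0.4,"wx":0,"wy":0,"wz":0.005},{"tx":0.121,"ty":-0.051,"tz":0.422,"wx":0,"wy":0,"wz":0.005},{"tx":0.134,"ty":-0.051,"tz":0.445,"wx":0,"wy":0,"wz":0.005},{"tx":0.145,"ty":-0.051,"tz":0.47,"wx":0,"wy":0,"wz":0.005},{"tx":0.156,"ty":-0.05,"tz":0.494,"wx":0,"wy":0,"wz":0.005},{"tx":0.156,"ty":-0.05,"tz":0.494,"wx":0,"wy":0,"wz":0.005}]}}

```text
time: 2.62
tcp_pos: [0.4691, 0.215, 0.1065]
tool_rot: [[-0.989, -0.15, -0.002], [-0.15, 0.989, -0.001], [0.002, -0.001, -1.0]]
ft_force: [-0.9, 0.3, -0.1]
opening: -0.001
grip_force: 0.0
```

```bash
python3 - <<'E'
from h import *
s=read_state();print(s["time"],s["tcp_pos"],s["ft_force"])
for p in([.4654,.2166,.095],[.4627,.2162,.0819],[.4614,.216,.071]): print(delta(p)[0])
E
```

```text
2.6167 [0.4690539  0.2150315  0.10653273] [-0.90744244  0.25866401 -0.06935669]
[0.0134 0.0084 0.0462]
[0.0242 0.0085 0.0986]
[0.0293 0.0085 0.1422]
```

{"api": "arm_command", "payload": {"commands": [{"tx":0.007,"ty":0.004,"tz":0.023,"wx":0,"wy":0,"wz":0},{"tx":0.013,"ty":0.008,"tz":0.046,"wx":0,"wy":0,"wz":0},{"tx":0.019,"ty":0.008,"tz":0.072,"wx":0,"wy":0,"wz":0},{"tx":0.024,"ty":0.008,"tz":0.099,"wx":0,"wy":0,"wz":0},{"tx":0.028,"ty":0.008,"tz":0.12,"wx":0,"wy":0,"wz":0},{"tx":0.029,"ty":0.008,"tz":0.135,"wx":0,"wy":0,"wz":0},{"tx":0.029,"ty":0.008,"tz":0.145,"wx":0,"wy":0,"wz":0},{"tx":0.029,"ty":0.008,"tz":0.145,"wx":0,"wy":0,"wz":0},{"tx":0.029,"ty":0.008,"tz":0.145,"wx":0,"wy":0,"wz":0}]}}

```text
time: 3.37
tcp_pos: [0.463, 0.2166, 0.0713]
tool_rot: [[-0.989, -0.15, -0.0], [-0.15, 0.989, 0.0], [0.0, 0.0, -1.0]]
ft_force: [0.1, -0.7, -0.7]
opening: -0.004
grip_force: 0.0
```

```bash
python3 - <<'E'
from h import *
import cv2
s=read_state();print(s["time"],s["tcp_pos"],s["ft_force"])
b=snapshot("scene")[:,:,::-1][180:280,230:340]
cv2.imwrite("pics/s2.png",cv2.resize(b,(440,400),interpolation=cv2.INTER_CUBIC))
E
```

```text
3.3667 [0.46295951 0.21655263 0.07133999] [ 0.08210668 -0.7474385  -0.70397311]
```

View pics/s2.png

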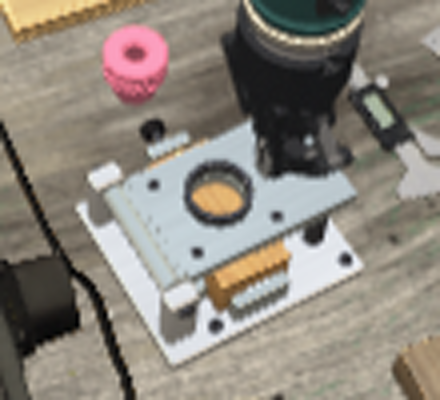

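The leaf is nearly level, with the bore at (220,195). I'll press a little further to feel the rests.

{"api": "arm_command", "payload": {"commands": [{"tx":0,"ty":0,"tz":0.006,"wx":0,"wy":0,"wz":0},{"tx":0,"ty":0,"tz":0.012,"wx":0,"wy":0,"wz":0},{"tx":0,"ty":0,"tz":0.012,"wx":0,"wy":0,"wz":0},{"tx":0,"ty":0,"tz":0.012,"wx":0,"wy":0,"wz":0}]}}

```text
time: 3.75
tcp_pos: [0.4631, 0.2166, 0.0709]
tool_rot: [[-0.989, -0.149, 0.001], [-0.149, 0.989, 0.001], [-0.001, 0.0, -1.0]]
ft_force: [-4.2, -1.2, 22.5]
opening: 0.001
grip_force: 11.9
```

{"api": "arm_command", "payload": {"commands": [{"tx":0,"ty":0,"tz":-0.2,"wx":0,"wy":0,"wz":0},{"tx":0,"ty":0,"tz":-0.4,"wx":0,"wy":0,"wz":0},{"tx":-0.3,"ty":0,"tz":-0.75,"wx":0,"wy":0,"wz":0},{"tx":-0.36,"ty":0,"tz":-0.75,"wx":0,"wy":0,"wz":0},{"tx":-0.36,"ty":0,"tz":-0.75,"wx":0,"wy":0,"wz":0},{"tx":-0.36,"ty":0,"tz":-0.75,"wx":0,"wy":0,"wz":0},{"tx":-0.36,"ty":0,"tz":-0.75,"wx":0,"wy":0,"wz":0},{"tx":-0.36,"ty":0,"tz":-0.75,"wx":0,"wy":0,"wz":0},{"tx":-0.36,"ty":0,"tz":-0.75,"wx":0,"wy":0,"wz":0},{"tx":-0.36,"ty":0,"tz":-0.75,"wx":0,"wy":0,"wz":0}], "gripper": 85}}

```text
time: 4.58
tcp_pos: [0.5493, 0.229, 0.2539]
tool_rot: [[-0.989, -0.15, -0.005], [-0.15, 0.989, -0.002], [0.005, -0.001, -1.0]]
ft_force: [0.1, 1.0, -0.5]
opening: 0.992
grip_force: 0.0
```

```bash
python3 - <<'E'
from h import *
import cv2
c=camera_info("wrist"); a=snapshot("wrist")[:,:,::-1]; s=read_state(); print(s["time"],s["tcp_pos"],s["tool_rot"])
cv2.imwrite("pics/w3.png",a); np.save("w3.npy",c["world_to_cam"]); print(c)
u,v=proj("wrist",[.51,.2234,.083],c); print(u,v)
b=snapshot("top")[:,:,::-1]; cv2.imwrite("pics/top3.png",b)
E
```

```text
4.6333 [0.54962436 0.22907807 0.2540931 ] [[-0.98864148 -0.15023307 -0.00424886]
 [-0.15022635  0.98864988 -0.00186128]
 [ 0.00448026 -0.00120185 -0.99998924]]
{'fx': 284.6093987066351, 'fy': 284.6093987066351, 'cx': 257.7082925820917, 'cy': 195.15415283159695, 'world_to_cam': array([[-0.15163949,  0.98843498, -0.00132361, -0.14240898],
       [ 0.94496361,  0.14536289,  0.29310989, -0.59604339],
       [ 0.28991247,  0.04319627, -0.95607784,  0.23268731],
       [ 0.        ,  0.        ,  0.        ,  1.        ]])}
258.58856447085304 142.68025076706044
```

View pics/w3.png

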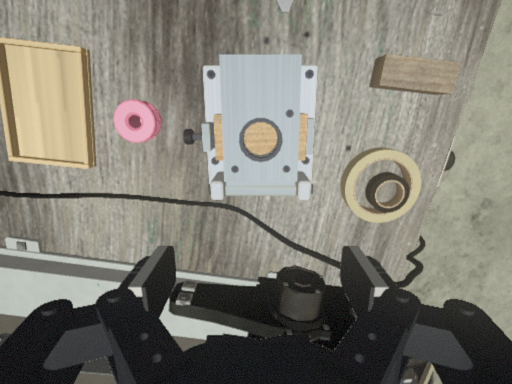

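The leaf is flat. The collar ring is centred near (261,138), with the pink decoy at (137,121) and the tray at the upper left. Next I'll fit the ring in both views.

```bash
python3 - <<'E'
from h import *
import cv2
def fit(f,n,c,x0,x1,y0,y1,th,z):
    g=cv2.cvtColor(cv2.imread(f),cv2.COLOR_BGR2GRAY)[y0:y1,x0:x1]; k=4
    g=cv2.resize(g,None,fx=k,fy=k,interpolation=cv2.INTER_CUBIC)
    cs,_=cv2.findContours((g<th).astype(np.uint8),cv2.RETR_EXTERNAL,cv2.CHAIN_APPROX_NONE)
    m=max(cs,key=cv2.contourArea); e=cv2.fitEllipse(m)
    u,v=(np.array(e[0])+.5)/k-.5+[x0,y0]; print(f,u,v,np.array(e[1])/k,back(n,u,v,z,c).round(4))
c=camera_info("wrist"); c["world_to_cam"]=np.load("w3.npy")
fit("pics/w3.png","wrist",c,234,286,116,162,90,.083)
fit("pics/top3.png","top",None,182,222,175,215,80,.083)
fit("pics/top0.png","top",None,342,366,178,202,70,.05)
fit("pics/top0.png","top",None,332,358,220,246,70,.05)
# check block edges jig yaw in wrist: leaf long edges
for a,b in(((221,56),(224,185)),((299,56),(299,185))):
    d=back("wrist",*b,.071,c)-back("wrist",*a,.071,c); print(np.degrees(np.arctan2(d[1],d[0])))
E
```

```text
pics/w3.png 261.4246425628662 153.53666305541992 [ 7.50440741 17.02453232] [0.5213 0.2283 0.083 ]
pics/top3.png 198.38137245178223 192.53098487854004 [39.14927292 48.34671783] [0.5567 0.237  0.083 ]
pics/top0.png 355.16008949279785 189.44751644134521 [24.04668617 26.73542786] [ 0.5761 -0.2137  0.05  ]
pics/top0.png 347.40504932403564 232.79644870758057 [24.16348648 28.35253334] [ 0.4502 -0.1912  0.05  ]
8.02072294921454
11.156549304901842
```

```bash
python3 - <<'E'
from h import *
import cv2
c=camera_info("wrist"); c["world_to_cam"]=np.load("w3.npy")
im=cv2.imread("pics/w3.png"); g=cv2.cvtColor(im,cv2.COLOR_BGR2GRAY)
print(g[138,234:290]); print(g[112:166,261])
print(back("wrist",261,138.5,.083,c))
t=cv2.cvtColor(cv2.imread("pics/top0.png"),cv2.COLOR_BGR2GRAY)
print(t[189,335:375],t[232,325:365])
print(t[175:205,354],t[218:248,344])
E
```

```text
[187 192 191 192 190 140 105 105 104 110 172 181 178 181 185 187 187 187
 186 185 186 188 188 190 190 186 185 183 184 184 182 183 182 184 185 186
 182 186 185 183 184 187 184 135 105 106 106 113 157 186 195 195 195 193
 195 194]
[190 189 189 192 190 174 121 102 107 114 155 185 184 187 186 180 176 179
 182 186 184 177 173 182 185 186 183 178 174 176 180 189 189 187 182 177
 178 180 182 182 184 185 169 120 112  84  92 108 105 129 171 191 192 193]
[0.50515408 0.22530558 0.083     ]
[70 63 59 67 61 59 61 70 75 73 51 41 50 54 52 54 53 55 48 38 24 25 34 44
 52 61 53 59 60 55 59 62 58 55 56 50 39 44 40 39] [115 105  92  93  94  89  81  69  69  64  44  50  55  55  51  54  53  49
  51  36  25  33  40  48  52  58  55  54  51  50  47  47  51  57  57  61
  55  58  61  67]
[66 68 68 65 63 61 54 52 56 56 47 36 29 33 38 46 50 53 58 56 56 49 46 44
 52 57 55 54 53 55] [ 94 100 108 101 104  97  79  65  53  57  58  44  37  39  36  38  27  41
  52  58  52  52  61  75  91  90  97  99 103 100]
```

```bash
python3 - <<'E'
from h import *
c=camera_info("wrist"); c["world_to_cam"]=np.load("w3.npy")
yw=np.radians(8.7);x=np.array([np.cos(yw),np.sin(yw),0])
B=lambda u,v,z:back("wrist",u,v,z,c).round(4)
print(B(261,121.8,.083)+x*.0195,B(261,161.7,.083)-x*.024,B(261,117,.071)+x*.024)
print(B(238.8,138.5,.083),B(282.3,138.5,.083))
# other refs: base outline corners via leaf front edge
print("leaf front",B(221,56,.071),B(299.5,55.5,.071))
R=np.r_[0,0,0]
print(delta([.578,-.211,.23],down(90)))
E
```

```text
[0.50707563 0.22554959 0.083     ] [0.50657615 0.22566974 0.083     ] [0.50692385 0.22563026 0.071     ]
[0.5088 0.2014 0.083 ] [0.5016 0.2482 0.083 ]
leaf front [0.4289 0.1713 0.071 ] [0.4161 0.252  0.071 ]
(array([ 0.1535, -1.7577,  0.0999]), array([-0.0004, -0.0012,  0.048 ]))
```

{"api": "arm_command", "payload": {"commands": [{"tx":0.0,"ty":-0.85,"tz":0,"wx":0,"wy":0,"wz":0.048},{"tx":0.0,"ty":-0.85,"tz":0,"wx":0,"wy":0,"wz":0.048},{"tx":0.0,"ty":-0.85,"tz":0,"wx":0,"wy":0,"wz":0.048},{"tx":0.0,"ty":-0.85,"tz":0,"wx":0,"wy":0,"wz":0.048},{"tx":0.0,"ty":-0.85,"tz":0,"wx":0,"wy":0,"wz":0.048},{"tx":0.0,"ty":-0.85,"tz":0,"wx":0,"wy":0,"wz":0.048},{"tx":0.0,"ty":-0.85,"tz":0,"wx":0,"wy":0,"wz":0.048},{"tx":0.0,"ty":-0.85,"tz":0,"wx":0,"wy":0,"wz":0.048},{"tx":0.0,"ty":-0.85,"tz":0,"wx":0,"wy":0,"wz":0.048}]}}

```text
time: 5.43
tcp_pos: [0.5831, 0.0219, 0.2556]
tool_rot: [[-1.0, -0.002, -0.001], [-0.002, 1.0, 0.001], [0.001, 0.001, -1.0]]
ft_force: [-0.5, 0.2, 0.3]
opening: 0.995
grip_force: 0.0
```

```bash
python3 - <<'E'
from h import *
s=read_state();print(s["tcp_pos"],s["ft_force"]);print(delta([.59,-.19,.25],down(90)))
E
```

```text
[0.58313921 0.02187423 0.25558176] [-0.47751597  0.16109802  0.26813958]
(array([-0.0256, -0.8476,  0.0212]), array([ 0.0004, -0.0004,  0.0007]))
```

{"api": "arm_command", "payload": {"commands": [{"tx":-0.025,"ty":-0.845,"tz":0.02,"wx":0,"wy":0,"wz":0},{"tx":-0.025,"ty":-0.845,"tz":0.02,"wx":0,"wy":0,"wz":0},{"tx":-0.025,"ty":-0.845,"tz":0.02,"wx":0,"wy":0,"wz":0},{"tx":-0.025,"ty":-0.845,"tz":0.02,"wx":0,"wy":0,"wz":0},{"tx":-0.025,"ty":-0.845,"tz":0.02,"wx":0,"wy":0,"wz":0},{"tx":-0.025,"ty":-0.845,"tz":0.02,"wx":0,"wy":0,"wz":0},{"tx":-0.025,"ty":-0.845,"tz":0.02,"wx":0,"wy":0,"wz":0},{"tx":-0.025,"ty":-0.845,"tz":0.02,"wx":0,"wy":0,"wz":0},{"tx":-0.025,"ty":-0.845,"tz":0.02,"wx":0,"wy":0,"wz":0},{"tx":-0.025,"ty":-0.845,"tz":0.02,"wx":0,"wy":0,"wz":0}]}}

```text
time: 6.27
tcp_pos: [0.5904, -0.1882, 0.2509]
tool_rot: [[-1.0, -0.004, -0.0], [-0.004, 1.0, 0.002], [0.0, 0.002, -1.0]]
ft_force: [-0.9, 1.5, -0.6]
opening: 0.995
grip_force: 0.0
```

```bash
python3 - <<'E'
from h import *
import cv2
c=camera_info("wrist"); a=snapshot("wrist")[:,:,::-1]; s=read_state(); print(s["time"],s["tcp_pos"])
cv2.imwrite("pics/w4.png",a); np.save("w4.npy",c["world_to_cam"])
for p in([.5777,-.2107,.05],[.4513,-.1811,.05]): print(proj("wrist",p,c))
E
```

```text
6.3167 [ 0.59032753 -0.18872302  0.25100857]
[239.3593098  161.15970978]
[265.00145354  46.19777525]
```

View pics/w4.png

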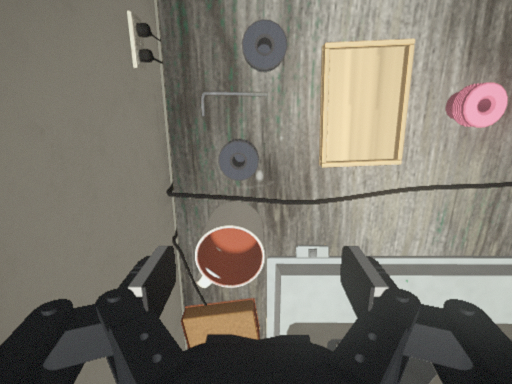

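The wrist view shows the two bushes at (239,160) and (265,45), which matches the positions from the top view to within 1 px. The hex key is at (235,97), the mug at (230,255), and the tray at (367,103). I'll pick up the far bush first.

```bash
python3 - <<'E'
from h import *
print(read_state()["tcp_pos"],delta([.577,-.211,.10],down(90)),delta([.577,-.211,.015])[0])
E
```

```text
[ 0.59032753 -0.18872302  0.25100857] (array([ 0.0536, -0.0897,  0.6039]), array([ 0.0004, -0.    ,  0.0011])) [ 0.0536 -0.0901  0.9439]
```

{"api": "arm_command", "payload": {"commands": [{"tx":0.054,"ty":-0.09,"tz":0.2,"wx":0,"wy":0,"wz":0},{"tx":0.054,"ty":-0.09,"tz":0.4,"wx":0,"wy":0,"wz":0},{"tx":0.054,"ty":-0.09,"tz":0.6,"wx":0,"wy":0,"wz":0},{"tx":0.054,"ty":-0.09,"tz":0.66,"wx":0,"wy":0,"wz":0},{"tx":0.054,"ty":-0.09,"tz":0.66,"wx":0,"wy":0,"wz":0},{"tx":0.054,"ty":-0.09,"tz":0.66,"wx":0,"wy":0,"wz":0},{"tx":0.054,"ty":-0.09,"tz":0.66,"wx":0,"wy":0,"wz":0}]}}

```text
time: 6.9
tcp_pos: [0.5778, -0.2137, 0.0875]
tool_rot: [[-1.0, -0.0, 0.002], [-0.0, 1.0, -0.0], [-0.002, -0.0, -1.0]]
ft_force: [1.3, -1.0, 0.8]
opening: 0.996
grip_force: 0.0
```

```bash
python3 - <<'E'
from h import *
F=[]
for _ in range(10): snapshot("top"); F.append(read_state()["ft_force"])
print(np.mean(F,0),np.std(F,0))
print(read_state()["tcp_pos"],delta([.577,-.211,.015],down(90)))
E
```

```text
[ 0.0205542  -0.29446446  0.26509096] [0.44415617 0.47393842 0.28595372]
[ 0.5765075  -0.21433956  0.0866429 ] (array([-0.0017,  0.0134,  0.2866]), array([-0.0001,  0.0003, -0.0003]))
```

{"api": "arm_command", "payload": {"commands": [{"tx":-0.002,"ty":0.013,"tz":0.1,"wx":0,"wy":0,"wz":0},{"tx":-0.002,"ty":0.013,"tz":0.2,"wx":0,"wy":0,"wz":0},{"tx":-0.002,"ty":0.013,"tz":0.287,"wx":0,"wy":0,"wz":0},{"tx":-0.002,"ty":0.013,"tz":0.287,"wx":0,"wy":0,"wz":0},{"tx":-0.002,"ty":0.013,"tz":0.287,"wx":0,"wy":0,"wz":0}]}}

```text
time: 7.82
tcp_pos: [0.5758, -0.2107, 0.0135]
tool_rot: [[-1.0, 0.001, -0.003], [0.001, 1.0, 0.001], [0.003, 0.001, -1.0]]
ft_force: [0.8, -0.1, 0.5]
opening: 0.995
grip_force: 0.0
```

{"api": "arm_command", "payload": {"commands": [{"tx":0,"ty":0,"tz":0,"wx":0,"wy":0,"wz":0},{"tx":0,"ty":0,"tz":0,"wx":0,"wy":0,"wz":0},{"tx":0,"ty":0,"tz":0,"wx":0,"wy":0,"wz":0},{"tx":0,"ty":0,"tz":0,"wx":0,"wy":0,"wz":0},{"tx":0,"ty":0,"tz":0,"wx":0,"wy":0,"wz":0},{"tx":0,"ty":0,"tz":0,"wx":0,"wy":0,"wz":0}], "gripper": 30, "force": 40}}

```text
time: 8.32
tcp_pos: [0.5779, -0.2117, 0.0159]
tool_rot: [[-1.0, 0.001, 0.003], [0.001, 1.0, -0.001], [-0.003, -0.001, -1.0]]
ft_force: [0.3, 0.2, 6.1]
opening: 0.576
grip_force: 41.0
```

{"api": "arm_command", "payload": {"commands": [{"tx":0,"ty":0,"tz":-0.1,"wx":0,"wy":0,"wz":0},{"tx":0,"ty":0,"tz":-0.2,"wx":0,"wy":0,"wz":0},{"tx":0,"ty":0,"tz":-0.3,"wx":0,"wy":0,"wz":0},{"tx":0,"ty":0,"tz":-0.4,"wx":0,"wy":0,"wz":0},{"tx":0,"ty":0,"tz":-0.4,"wx":0,"wy":0,"wz":0},{"tx":0,"ty":0,"tz":-0.4,"wx":0,"wy":0,"wz":0},{"tx":0,"ty":0,"tz":-0.4,"wx":0,"wy":0,"wz":0}]}}

```text
time: 8.9
tcp_pos: [0.5752, -0.2103, 0.1129]
tool_rot: [[-1.0, 0.001, -0.003], [0.001, 1.0, 0.001], [0.003, 0.001, -1.0]]
ft_force: [0.9, -0.2, -6.2]
opening: 0.576
grip_force: 44.8
```

```bash
python3 - <<'E'
from h import *
F=[]
for _ in range(10): snapshot("top"); F.append(read_state()["ft_force"])
print(np.mean(F,0),np.std(F,0))
s=read_state();print(s["time"],s["tcp_pos"],s["opening"],s["grip_force"],s["tool_rot"])
print(delta([.515,-.054,.13],down(90)))
E
```

```text
[-0.02698221 -0.22695032 -5.58535284] [0.41091232 0.6427025  0.43812053]
9.4 [ 0.5767084  -0.21095841  0.11398585] 0.5743831566574308 44.757930636405945 [[-9.99999502e-01  8.97584904e-04 -4.36440390e-04]
 [ 8.97527457e-04  9.99999589e-01  1.31805939e-04]
 [ 4.36558518e-04  1.31414156e-04 -9.99999896e-01]]
(array([ 0.2474,  0.6276, -0.0639]), array([ 0.    , -0.0001, -0.0003]))
```

The far bush reads about 5.8 N, so it is almost certainly the steel one. I'll set it back where it stood and feel the other one before deciding.

{"api": "arm_command", "payload": {"commands": [{"tx":0,"ty":0,"tz":0.12,"wx":0,"wy":0,"wz":0},{"tx":0,"ty":0,"tz":0.24,"wx":0,"wy":0,"wz":0},{"tx":0,"ty":0,"tz":0.34,"wx":0,"wy":0,"wz":0},{"tx":0,"ty":0,"tz":0.38,"wx":0,"wy":0,"wz":0},{"tx":0,"ty":0,"tz":0.398,"wx":0,"wy":0,"wz":0},{"tx":0,"ty":0,"tz":0.398,"wx":0,"wy":0,"wz":0},{"tx":0,"ty":0,"tz":0.398,"wx":0,"wy":0,"wz":0}]}}

```text
time: 9.98
tcp_pos: [0.5777, -0.2114, 0.0158]
tool_rot: [[-1.0, 0.001, 0.002], [0.001, 1.0, -0.001], [-0.002, -0.001, -1.0]]
ft_force: [0.3, 0.7, -3.1]
opening: 0.575
grip_force: 45.1
```

{"api": "arm_command", "payload": {"commands": [{"tx":0,"ty":0,"tz":0,"wx":0,"wy":0,"wz":0},{"tx":0,"ty":0,"tz":0,"wx":0,"wy":0,"wz":0},{"tx":0,"ty":0,"tz":0,"wx":0,"wy":0,"wz":0},{"tx":0,"ty":0,"tz":0,"wx":0,"wy":0,"wz":0},{"tx":0,"ty":0,"tz":0,"wx":0,"wy":0,"wz":0}], "gripper": 85}}

```text
time: 10.4
tcp_pos: [0.5774, -0.2112, 0.0152]
tool_rot: [[-1.0, 0.001, 0.001], [0.001, 1.0, -0.0], [-0.001, -0.0, -1.0]]
ft_force: [-0.4, -0.5, 0.7]
opening: 0.997
grip_force: 0.0
```

{"api": "arm_command", "payload": {"commands": [{"tx":0,"ty":0,"tz":-0.12,"wx":0,"wy":0,"wz":0},{"tx":0,"ty":0,"tz":-0.24,"wx":0,"wy":0,"wz":0},{"tx":0,"ty":0,"tz":-0.36,"wx":0,"wy":0,"wz":0},{"tx":0.2,"ty":0.1,"tz":-0.4,"wx":0,"wy":0,"wz":0},{"tx":0.4,"ty":0.12,"tz":-0.4,"wx":0,"wy":0,"wz":0},{"tx":0.508,"ty":0.12,"tz":-0.4,"wx":0,"wy":0,"wz":0},{"tx":0.508,"ty":0.12,"tz":-0.4,"wx":0,"wy":0,"wz":0},{"tx":0.508,"ty":0.12,"tz":-0.4,"wx":0,"wy":0,"wz":0},{"tx":0.508,"ty":0.12,"tz":-0.4,"wx":0,"wy":0,"wz":0}]}}

```text
time: 11.15
tcp_pos: [0.4501, -0.1812, 0.1152]
tool_rot: [[-1.0, 0.001, 0.001], [0.001, 1.0, -0.0], [-0.001, -0.0, -1.0]]
ft_force: [0.8, -0.3, 0.2]
opening: 0.994
grip_force: 0.0
```

```bash
python3 - <<'E'
from h import *
s=read_state();print(s["time"],s["tcp_pos"],s["opening"],s["ft_force"])
print(delta([.4505,-.1811,.015],down(90)))
E
```

```text
11.15 [ 0.45008686 -0.18119644  0.11521644] 0.9943879335568347 [ 0.77107286 -0.32547042  0.21884824]
(array([-0.0011,  0.0006,  0.4009]), array([-0.0001,  0.0004, -0.0005]))
```

{"api": "arm_command", "payload": {"commands": [{"tx":0,"ty":0,"tz":0.15,"wx":0,"wy":0,"wz":0},{"tx":0,"ty":0,"tz":0.3,"wx":0,"wy":0,"wz":0},{"tx":0,"ty":0,"tz":0.4,"wx":0,"wy":0,"wz":0},{"tx":0,"ty":0,"tz":0.4,"wx":0,"wy":0,"wz":0},{"tx":0,"ty":0,"tz":0.4,"wx":0,"wy":0,"wz":0}]}}

```text
time: 11.57
tcp_pos: [0.451, -0.1809, 0.0137]
tool_rot: [[-1.0, 0.001, -0.001], [0.001, 1.0, 0.001], [0.001, 0.001, -1.0]]
ft_force: [-0.4, -0.1, 0.2]
opening: 0.996
grip_force: 0.0
```

{"api": "arm_command", "payload": {"commands": [{"tx":0,"ty":0,"tz":0,"wx":0,"wy":0,"wz":0},{"tx":0,"ty":0,"tz":0,"wx":0,"wy":0,"wz":0},{"tx":0,"ty":0,"tz":0,"wx":0,"wy":0,"wz":0},{"tx":0,"ty":0,"tz":0,"wx":0,"wy":0,"wz":0},{"tx":0,"ty":0,"tz":0,"wx":0,"wy":0,"wz":0},{"tx":0,"ty":0,"tz":0,"wx":0,"wy":0,"wz":0}], "gripper": 30, "force": 40}}

```text
time: 12.07
tcp_pos: [0.4512, -0.1814, 0.0165]
tool_rot: [[-1.0, 0.001, 0.004], [0.001, 1.0, -0.001], [-0.004, -0.001, -1.0]]
ft_force: [-0.5, 0.1, 6.7]
opening: 0.576
grip_force: 40.7
```

{"api": "arm_command", "payload": {"commands": [{"tx":0,"ty":0,"tz":-0.1,"wx":0,"wy":0,"wz":0},{"tx":0,"ty":0,"tz":-0.2,"wx":0,"wy":0,"wz":0},{"tx":0,"ty":0,"tz":-0.3,"wx":0,"wy":0,"wz":0},{"tx":0,"ty":0,"tz":-0.4,"wx":0,"wy":0,"wz":0},{"tx":0,"ty":0,"tz":-0.4,"wx":0,"wy":0,"wz":0},{"tx":0,"ty":0,"tz":-0.4,"wx":0,"wy":0,"wz":0},{"tx":0,"ty":0,"tz":-0.4,"wx":0,"wy":0,"wz":0}]}}

```text
time: 12.65
tcp_pos: [0.4493, -0.1806, 0.1149]
tool_rot: [[-1.0, 0.001, -0.0], [0.001, 1.0, 0.0], [0.0, 0.0, -1.0]]
ft_force: [0.2, -0.0, -2.1]
opening: 0.578
grip_force: 42.7
```

```bash
python3 - <<'E'
from h import *
F=[]
for _ in range(10): snapshot("top"); F.append(read_state()["ft_force"])
print(np.mean(F,0),np.std(F,0))
s=read_state();print(s["time"],s["tcp_pos"],s["opening"],s["grip_force"])
print(delta([.515,-.054,.115],down(90)))
E
```

```text
[ 0.00478799 -0.01929547 -2.17996854] [0.35949473 0.6317818  0.64770179]
13.15 [ 0.44971791 -0.1808624   0.11449431] 0.5713762180583378 42.7282190322876
(array([-0.2607,  0.5077, -0.0021]), array([ 0.    , -0.0002, -0.0003]))
```

The near bush reads about 2.3 N, so it is the lighter one and goes to the tray.

{"api": "arm_command", "payload": {"commands": [{"tx":-0.26,"ty":0.508,"tz":0,"wx":0,"wy":0,"wz":0},{"tx":-0.26,"ty":0.508,"tz":0,"wx":0,"wy":0,"wz":0},{"tx":-0.26,"ty":0.508,"tz":0,"wx":0,"wy":0,"wz":0},{"tx":-0.26,"ty":0.508,"tz":0,"wx":0,"wy":0,"wz":0},{"tx":-0.26,"ty":0.508,"tz":0,"wx":0,"wy":0,"wz":0},{"tx":-0.26,"ty":0.508,"tz":0,"wx":0,"wy":0,"wz":0},{"tx":-0.26,"ty":0.508,"tz":0.1,"wx":0,"wy":0,"wz":0},{"tx":-0.26,"ty":0.508,"tz":0.2,"wx":0,"wy":0,"wz":0},{"tx":-0.26,"ty":0.508,"tz":0.3,"wx":0,"wy":0,"wz":0},{"tx":-0.26,"ty":0.508,"tz":0.34,"wx":0,"wy":0,"wz":0},{"tx":-0.26,"ty":0.508,"tz":0.34,"wx":0,"wy":0,"wz":0}]}}

```text
time: 14.07
tcp_pos: [0.5124, -0.0555, 0.0278]
tool_rot: [[-1.0, 0.003, -0.006], [0.003, 1.0, -0.001], [0.006, -0.001, -1.0]]
ft_force: [-0.6, 0.1, -2.8]
opening: 0.573
grip_force: 42.7
```

```bash
python3 - <<'E'
from h import *
s=read_state();print(s["time"],s["tcp_pos"],s["opening"],s["ft_force"],delta([.515,-.054,.0225])[0])
E
```

```text
14.0667 [ 0.51241982 -0.05550094  0.02782177] 0.5734144114026032 [-0.62987366  0.1284718  -2.83176505] [-0.0104  0.0061  0.0212]
```

{"api": "arm_command", "payload": {"commands": [{"tx":0,"ty":0,"tz":0.012,"wx":0,"wy":0,"wz":0},{"tx":0,"ty":0,"tz":0.024,"wx":0,"wy":0,"wz":0},{"tx":0,"ty":0,"tz":0.03,"wx":0,"wy":0,"wz":0},{"tx":0,"ty":0,"tz":0.03,"wx":0,"wy":0,"wz":0},{"tx":0,"ty":0,"tz":0.03,"wx":0,"wy":0,"wz":0}]}}

```text
time: 14.48
tcp_pos: [0.5154, -0.054, 0.023]
tool_rot: [[-1.0, 0.001, 0.001], [0.001, 1.0, -0.0], [-0.001, -0.0, -1.0]]
ft_force: [-0.4, 0.3, -2.3]
opening: 0.571
grip_force: 42.7
```

{"api": "arm_command", "payload": {"commands": [{"tx":0,"ty":0,"tz":0.006,"wx":0,"wy":0,"wz":0},{"tx":0,"ty":0,"tz":0.008,"wx":0,"wy":0,"wz":0},{"tx":0,"ty":0,"tz":0.008,"wx":0,"wy":0,"wz":0},{"tx":0,"ty":0,"tz":0.008,"wx":0,"wy":0,"wz":0}]}}

```text
time: 14.82
tcp_pos: [0.5155, -0.054, 0.0225]
tool_rot: [[-1.0, 0.001, 0.002], [0.001, 1.0, 0.0], [-0.002, 0.0, -1.0]]
ft_force: [-2.4, 1.3, 15.8]
opening: 0.575
grip_force: 44.6
```

Contact with the tray floor. Releasing and rising.

{"api": "arm_command", "payload": {"commands": [{"tx":0,"ty":0,"tz":-0.006,"wx":0,"wy":0,"wz":0},{"tx":0,"ty":0,"tz":-0.006,"wx":0,"wy":0,"wz":0},{"tx":0,"ty":0,"tz":-0.006,"wx":0,"wy":0,"wz":0}]}}

```text
time: 15.07
tcp_pos: [0.5155, -0.0539, 0.0225]
tool_rot: [[-1.0, 0.001, 0.001], [0.001, 1.0, -0.0], [-0.001, -0.0, -1.0]]
ft_force: [-1.3, 0.6, 7.0]
opening: 0.577
grip_force: 43.4
```

{"api": "arm_command", "payload": {"commands": [{"tx":0,"ty":0,"tz":0,"wx":0,"wy":0,"wz":0},{"tx":0,"ty":0,"tz":0,"wx":0,"wy":0,"wz":0},{"tx":0,"ty":0,"tz":0,"wx":0,"wy":0,"wz":0},{"tx":0,"ty":0,"tz":0,"wx":0,"wy":0,"wz":0},{"tx":0,"ty":0,"tz":0,"wx":0,"wy":0,"wz":0}], "gripper": 85}}

```text
time: 15.48
tcp_pos: [0.5149, -0.054, 0.0216]
tool_rot: [[-1.0, 0.001, -0.0], [0.001, 1.0, -0.0], [0.0, -0.0, -1.0]]
ft_force: [0.5, -1.2, -0.9]
opening: 0.998
grip_force: 0.0
```

{"api": "arm_command", "payload": {"commands": [{"tx":0,"ty":0,"tz":-0.1,"wx":0,"wy":0,"wz":0},{"tx":0,"ty":0,"tz":-0.2,"wx":0,"wy":0,"wz":0},{"tx":0,"ty":0,"tz":-0.35,"wx":0,"wy":0,"wz":0},{"tx":-0.247,"ty":-0.628,"tz":-0.36,"wx":0,"wy":0,"wz":0},{"tx":-0.247,"ty":-0.628,"tz":-0.36,"wx":0,"wy":0,"wz":0},{"tx":-0.247,"ty":-0.628,"tz":-0.36,"wx":0,"wy":0,"wz":0},{"tx":-0.247,"ty":-0.628,"tz":-0.36,"wx":0,"wy":0,"wz":0},{"tx":-0.247,"ty":-0.628,"tz":-0.36,"wx":0,"wy":0,"wz":0},{"tx":-0.247,"ty":-0.628,"tz":-0.36,"wx":0,"wy":0,"wz":0},{"tx":-0.247,"ty":-0.628,"tz":-0.36,"wx":0,"wy":0,"wz":0}]}}

```text
time: 16.32
tcp_pos: [0.5758, -0.2106, 0.1113]
tool_rot: [[-1.0, 0.002, -0.001], [0.002, 1.0, 0.001], [0.001, 0.001, -1.0]]
ft_force: [-0.3, 0.5, -0.7]
opening: 0.992
grip_force: 0.0
```

```bash
python3 - <<'E'
from h import *
import cv2
snapshot("top");snapshot("top")
b=snapshot("top")[:,:,::-1]; s=read_state();print(s["time"],s["tcp_pos"],s["opening"],s["ft_force"],delta([.577,-.211,.015],down(90)))
a=snapshot("scene")[:,:,::-1][110:210,180:300]
cv2.imwrite("pics/s5.png",np.hstack([cv2.resize(a,(384,320)),cv2.resize(b[170:270,270:390],(384,320))]))
E
```

```text
16.4667 [ 0.57590333 -0.20843586  0.1114029 ] 0.9925714764283186 [-0.74803925 -0.1059861  -0.25028434] (array([-0.0049, -0.0109,  0.3856]), array([ 0.0005, -0.0005,  0.0006]))
```

View pics/s5.png

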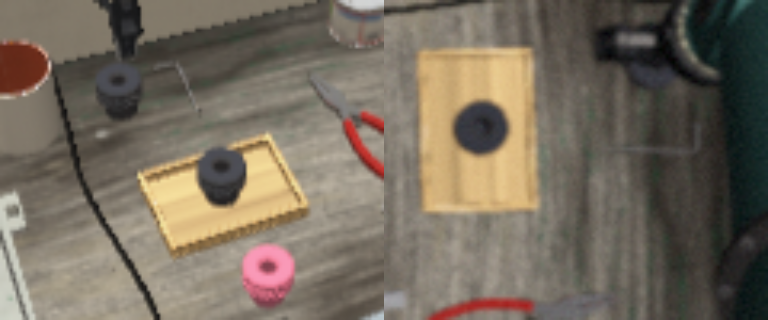

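The light bush stands upright in the tray: scene crop (220,175), top crop (481,127). The heavy one waits at (118,90) under the gripper. I'll grip it.

{"api": "arm_command", "payload": {"commands": [{"tx":-0.003,"ty":-0.009,"tz":0.1,"wx":0,"wy":0,"wz":0},{"tx":-0.003,"ty":-0.009,"tz":0.2,"wx":0,"wy":0,"wz":0},{"tx":-0.003,"ty":-0.009,"tz":0.3,"wx":0,"wy":0,"wz":0},{"tx":-0.003,"ty":-0.009,"tz":0.384,"wx":0,"wy":0,"wz":0},{"tx":-0.003,"ty":-0.009,"tz":0.384,"wx":0,"wy":0,"wz":0},{"tx":-0.003,"ty":-0.009,"tz":0.384,"wx":0,"wy":0,"wz":0}]}}

```text
time: 17.02
tcp_pos: [0.5764, -0.2117, 0.015]
tool_rot: [[-1.0, -0.001, -0.003], [-0.001, 1.0, 0.001], [0.003, 0.001, -1.0]]
ft_force: [0.2, -0.1, 0.9]
opening: 0.994
grip_force: 0.0
```

{"api": "arm_command", "payload": {"commands": [{"tx":0,"ty":0,"tz":0,"wx":0,"wy":0,"wz":0},{"tx":0,"ty":0,"tz":0,"wx":0,"wy":0,"wz":0},{"tx":0,"ty":0,"tz":0,"wx":0,"wy":0,"wz":0},{"tx":0,"ty":0,"tz":0,"wx":0,"wy":0,"wz":0},{"tx":0,"ty":0,"tz":0,"wx":0,"wy":0,"wz":0},{"tx":0,"ty":0,"tz":0,"wx":0,"wy":0,"wz":0}], "gripper": 30, "force": 50}}

```text
time: 17.52
tcp_pos: [0.5784, -0.2125, 0.0177]
tool_rot: [[-1.0, 0.0, 0.002], [0.0, 1.0, 0.0], [-0.002, 0.0, -1.0]]
ft_force: [0.2, 2.3, 5.4]
opening: 0.572
grip_force: 50.8
```

{"api": "arm_command", "payload": {"commands": [{"tx":0,"ty":0,"tz":-0.1,"wx":0,"wy":0,"wz":0},{"tx":0,"ty":0,"tz":-0.2,"wx":0,"wy":0,"wz":0},{"tx":0,"ty":0,"tz":-0.35,"wx":0,"wy":0,"wz":0},{"tx":0,"ty":0,"tz":-0.5,"wx":0,"wy":0,"wz":0},{"tx":0,"ty":0,"tz":-0.65,"wx":0,"wy":0,"wz":0},{"tx":0,"ty":0,"tz":-0.65,"wx":0,"wy":0,"wz":0},{"tx":0,"ty":0,"tz":-0.65,"wx":0,"wy":0,"wz":0},{"tx":0,"ty":0,"tz":-0.65,"wx":0,"wy":0,"wz":0}]}}

```text
time: 18.18
tcp_pos: [0.5756, -0.2126, 0.1775]
tool_rot: [[-1.0, 0.001, -0.003], [0.001, 1.0, 0.001], [0.003, 0.001, -1.0]]
ft_force: [-1.1, 0.4, -6.1]
opening: 0.57
grip_force: 54.9
```

```bash
python3 - <<'E'
from h import *
s=read_state();print(s["time"],s["tcp_pos"],s["ft_force"],delta([.54,.0,.177],down(90)),delta([.5075,.2249,.177],down(98.8)))
E
```

```text
18.1833 [ 0.57560231 -0.21260187  0.17746672] [-1.14383811  0.37181427 -6.12329824] (array([0.1431, 0.8503, 0.003 ]), array([ 0.0003, -0.0008, -0.0003])) (array([0.2738, 1.7498, 0.0042]), array([ 0.0004, -0.0008, -0.0491]))
```

{"api": "arm_command", "payload": {"commands": [{"tx":0.14,"ty":0.85,"tz":0,"wx":0,"wy":0,"wz":0},{"tx":0.14,"ty":0.85,"tz":0,"wx":0,"wy":0,"wz":0},{"tx":0.14,"ty":0.85,"tz":0,"wx":0,"wy":0,"wz":0},{"tx":0.14,"ty":0.85,"tz":0,"wx":0,"wy":0,"wz":0},{"tx":0.14,"ty":0.85,"tz":0,"wx":0,"wy":0,"wz":0},{"tx":0.14,"ty":0.85,"tz":0,"wx":0,"wy":0,"wz":0},{"tx":0.14,"ty":0.85,"tz":0,"wx":0,"wy":0,"wz":0},{"tx":0.14,"ty":0.85,"tz":0,"wx":0,"wy":0,"wz":0},{"tx":0.14,"ty":0.85,"tz":0,"wx":0,"wy":0,"wz":0}]}}

```text
time: 18.93
tcp_pos: [0.5414, -0.0021, 0.1769]
tool_rot: [[-1.0, 0.002, -0.003], [0.002, 1.0, -0.001], [0.003, -0.001, -1.0]]
ft_force: [0.5, -0.8, -5.5]
opening: 0.573
grip_force: 55.0
```

{"api": "arm_command", "payload": {"commands": [{"tx":0.134,"ty":0.9,"tz":0,"wx":0,"wy":0,"wz":-0.049},{"tx":0.134,"ty":0.9,"tz":0,"wx":0,"wy":0,"wz":-0.049},{"tx":0.134,"ty":0.9,"tz":0,"wx":0,"wy":0,"wz":-0.049},{"tx":0.134,"ty":0.9,"tz":0,"wx":0,"wy":0,"wz":-0.049},{"tx":0.134,"ty":0.9,"tz":0,"wx":0,"wy":0,"wz":-0.049},{"tx":0.134,"ty":0.9,"tz":0,"wx":0,"wy":0,"wz":-0.049},{"tx":0.134,"ty":0.9,"tz":0,"wx":0,"wy":0,"wz":-0.049},{"tx":0.134,"ty":0.9,"tz":0,"wx":0,"wy":0,"wz":-0.049},{"tx":0.134,"ty":0.9,"tz":0,"wx":0,"wy":0,"wz":-0.049},{"tx":0.134,"ty":0.9,"tz":0,"wx":0,"wy":0,"wz":-0.049},{"tx":0.134,"ty":0.9,"tz":0,"wx":0,"wy":0,"wz":-0.049}]}}

```text
time: 19.85
tcp_pos: [0.5097, 0.2217, 0.1781]
tool_rot: [[-0.989, -0.148, -0.0], [-0.148, 0.989, -0.001], [0.001, -0.001, -1.0]]
ft_force: [0.2, 0.4, -5.5]
opening: 0.567
grip_force: 55.0
```

```bash
python3 - <<'E'
from h import *
import cv2
for _ in range(3): snapshot("top")
s=read_state();print(s["time"],s["tcp_pos"],s["ft_force"],s["opening"],delta([.5075,.2249,.115],down(98.8)))
c=camera_info("wrist"); a=snapshot("wrist")[:,:,::-1]; cv2.imwrite("pics/w6.png",a); np.save("w6.npy",c["world_to_cam"])
t=s["tcp_pos"]; print(proj("wrist",[t[0],t[1],t[2]-.0175+.05],c),proj("wrist",[.507,.225,.083],c))
E
```

```text
20.0 [0.50950586 0.22306233 0.17829789] [ 0.34072297  0.79661103 -5.55764895] 0.5678140602703383 (array([0.0068, 0.0086, 0.2532]), array([-0.0001, -0.    , -0.0009]))
[258.39877294 284.90245629] [260.73748    195.40986911]
```

View pics/w6.png

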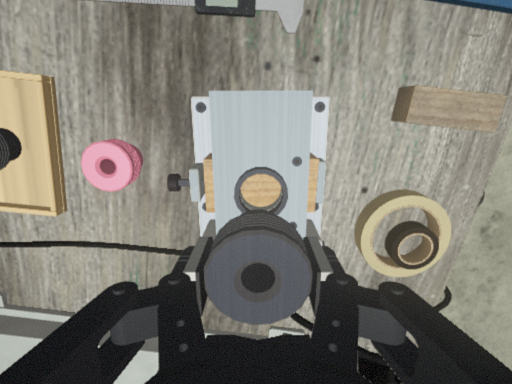

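```bash
python3 - <<'E'
from h import *
import cv2
c=camera_info("wrist"); c["world_to_cam"]=np.load("w6.npy")
s=read_state(); t=s["tcp_pos"]; M=s["tool_rot"]; print(t)
th=np.linspace(0,2*np.pi,60)
for dx in(0,.004):
  for zz in(.0325,.0275):
    for r in(.008,.025):
      q=np.array([proj("wrist",t+M@[dx+r*np.cos(a),r*np.sin(a),-zz],c) for a in th]); print(dx,zz,r,q.min(0).round(1),q.max(0).round(1))
g=cv2.cvtColor(cv2.imread("pics/w6.png"),cv2.COLOR_BGR2GRAY)
print(g[200:330,258].tolist()); print(g[278,195:325].tolist())
E
```

```text
[0.50942902 0.22340875 0.17834278]
0 0.0325 0.008 [241.4 269.3] [277.  299.9]
0 0.0325 0.025 [203.5 234.1] [314.9 330.1]
0 0.0275 0.008 [242.  263.4] [276.3 293.1]
0 0.0275 0.025 [205.5 229.3] [312.8 322.5]
0.004 0.0325 0.008 [241.3 261.3] [277.2 292.5]
0.004 0.0325 0.025 [203.  225.4] [315.4 323.2]
0.004 0.0275 0.008 [241.9 255.6] [276.5 285.8]
0.004 0.0275 0.025 [205.  220.8] [313.3 315.7]
[175, 173, 178, 182, 186, 190, 167, 112, 100, 88, 66, 68, 71, 77, 81, 79, 80, 87, 73, 81, 75, 81, 87, 67, 82, 84, 61, 61, 62, 62, 85, 90, 87, 86, 92, 93, 93, 94, 95, 94, 92, 94, 92, 94, 94, 94, 97, 94, 95, 93, 94, 96, 95, 92, 91, 94, 87, 92, 91, 91, 90, 89, 78, 54, 53, 46, 45, 49, 42, 50, 49, 45, 52, 48, 45, 45, 50, 42, 48, 47, 47, 43, 50, 43, 45, 43, 42, 50, 46, 46, 43, 49, 58, 83, 84, 83, 82, 81, 83, 81, 83, 82, 85, 90, 93, 89, 89, 92, 88, 88, 89, 92, 87, 91, 90, 91, 93, 86, 88, 91, 93, 87, 88, 89, 109, 125, 138, 136, 137, 140]
[168, 100, 82, 83, 51, 38, 33, 32, 41, 82, 90, 92, 94, 88, 96, 89, 89, 93, 90, 93, 87, 91, 95, 94, 94, 92, 92, 91, 93, 97, 94, 90, 93, 93, 92, 93, 89, 93, 90, 85, 84, 85, 83, 88, 84, 80, 55, 48, 49, 52, 49, 42, 54, 47, 51, 45, 51, 49, 45, 49, 52, 45, 45, 48, 47, 48, 47, 44, 46, 47, 43, 44, 42, 50, 46, 45, 43, 48, 46, 48, 79, 91, 87, 82, 85, 91, 89, 97, 93, 95, 93, 92, 92, 91, 91, 91, 91, 90, 91, 90, 94, 91, 93, 95, 94, 91, 94, 90, 93, 95, 93, 92, 89, 92, 92, 89, 83, 63, 44, 38, 38, 50, 72, 81, 82, 125, 196, 206, 208, 208]
```

The hole and head outline fit the bush centred in the grip (hole at (258,278)). The collar is ahead at (261,190), and the light bush is still in the tray at the left. I'll move over the bore and descend.

{"api": "arm_command", "payload": {"commands": [{"tx":0.007,"ty":0.006,"tz":0.08,"wx":0,"wy":0,"wz":0},{"tx":0.007,"ty":0.006,"tz":0.16,"wx":0,"wy":0,"wz":0},{"tx":0.007,"ty":0.006,"tz":0.24,"wx":0,"wy":0,"wz":0},{"tx":0.007,"ty":0.006,"tz":0.26,"wx":0,"wy":0,"wz":0},{"tx":0.007,"ty":0.006,"tz":0.26,"wx":0,"wy":0,"wz":0},{"tx":0.007,"ty":0.006,"tz":0.26,"wx":0,"wy":0,"wz":0}]}}

```text
time: 20.55
tcp_pos: [0.5077, 0.2256, 0.1137]
tool_rot: [[-0.988, -0.152, 0.0], [-0.152, 0.988, 0.0], [-0.0, 0.0, -1.0]]
ft_force: [0.4, 0.7, -4.9]
opening: 0.57
grip_force: 54.9
```

```bash
python3 - <<'E'
from h import *
snapshot("top");snapshot("top")
s=read_state();print(s["time"],s["tcp_pos"],s["ft_force"],delta([.5072,.2249,.1],down(98.8)))
E
```

```text
20.65 [0.5083904  0.22595132 0.11449976] [-0.20163744  0.33062981 -5.78987312] (array([ 0.0055, -0.0035,  0.058 ]), array([ 0.0003,  0.0008, -0.0003]))
```

{"api": "arm_command", "payload": {"commands": [{"tx":0.004,"ty":-0.004,"tz":0.015,"wx":0,"wy":0,"wz":0},{"tx":0.004,"ty":-0.004,"tz":0.03,"wx":0,"wy":0,"wz":0},{"tx":0.004,"ty":-0.004,"tz":0.045,"wx":0,"wy":0,"wz":0},{"tx":0.004,"ty":-0.004,"tz":0.056,"wx":0,"wy":0,"wz":0},{"tx":0.004,"ty":-0.004,"tz":0.064,"wx":0,"wy":0,"wz":0},{"tx":0.004,"ty":-0.004,"tz":0.064,"wx":0,"wy":0,"wz":0},{"tx":0.004,"ty":-0.004,"tz":0.064,"wx":0,"wy":0,"wz":0}]}}

```text
time: 21.23
tcp_pos: [0.5066, 0.2245, 0.0972]
tool_rot: [[-0.988, -0.152, 0.0], [-0.152, 0.988, 0.0], [-0.0, 0.0, -1.0]]
ft_force: [0.4, 0.1, -5.5]
opening: 0.568
grip_force: 55.2
```

{"api": "arm_command", "payload": {"commands": [{"tx":0,"ty":0,"tz":0.006,"wx":0,"wy":0,"wz":0},{"tx":0,"ty":0,"tz":0.012,"wx":0,"wy":0,"wz":0},{"tx":0,"ty":0,"tz":0.018,"wx":0,"wy":0,"wz":0},{"tx":0,"ty":0,"tz":0.024,"wx":0,"wy":0,"wz":0},{"tx":0,"ty":0,"tz":0.024,"wx":0,"wy":0,"wz":0}]}}

```text
time: 21.65
tcp_pos: [0.5071, 0.2247, 0.0911]
tool_rot: [[-0.988, -0.152, 0.001], [-0.152, 0.988, 0.001], [-0.001, 0.0, -1.0]]
ft_force: [2.0, 1.0, -4.6]
opening: 0.571
grip_force: 55.3
```

{"api": "arm_command", "payload": {"commands": [{"tx":-0.001,"ty":0,"tz":0.008,"wx":0,"wy":0,"wz":0},{"tx":-0.002,"ty":0,"tz":0.016,"wx":0,"wy":0,"wz":0},{"tx":-0.002,"ty":0,"tz":0.024,"wx":0,"wy":0,"wz":0},{"tx":-0.002,"ty":0,"tz":0.032,"wx":0,"wy":0,"wz":0},{"tx":-0.002,"ty":0,"tz":0.04,"wx":0,"wy":0,"wz":0},{"tx":-0.002,"ty":0,"tz":0.04,"wx":0,"wy":0,"wz":0}]}}

```text
time: 22.15
tcp_pos: [0.5071, 0.2247, 0.0809]
tool_rot: [[-0.988, -0.153, 0.0], [-0.153, 0.988, 0.0], [-0.0, 0.0, -1.0]]
ft_force: [2.5, 0.8, -6.6]
opening: 0.57
grip_force: 55.2
```

Still free at 0.081; the expected seat is near 0.075. Stepping down.

{"api": "arm_command", "payload": {"commands": [{"tx":-0.001,"ty":0,"tz":0.006,"wx":0,"wy":0,"wz":0},{"tx":-0.002,"ty":0,"tz":0.012,"wx":0,"wy":0,"wz":0},{"tx":-0.002,"ty":0,"tz":0.018,"wx":0,"wy":0,"wz":0},{"tx":-0.002,"ty":0,"tz":0.018,"wx":0,"wy":0,"wz":0},{"tx":-0.002,"ty":0,"tz":0.018,"wx":0,"wy":0,"wz":0}]}}

```text
time: 22.57
tcp_pos: [0.5072, 0.2246, 0.0766]
tool_rot: [[-0.988, -0.153, -0.0], [-0.153, 0.988, -0.0], [0.0, 0.0, -1.0]]
ft_force: [1.1, 2.1, -6.5]
opening: 0.571
grip_force: 55.3
```

{"api": "arm_command", "payload": {"commands": [{"tx":0,"ty":-0.001,"tz":0.004,"wx":0,"wy":0,"wz":0},{"tx":0,"ty":-0.001,"tz":0.008,"wx":0,"wy":0,"wz":0},{"tx":0,"ty":-0.001,"tz":0.008,"wx":0,"wy":0,"wz":0},{"tx":0,"ty":-0.001,"tz":0.008,"wx":0,"wy":0,"wz":0}]}}

```text
time: 22.9
tcp_pos: [0.5073, 0.2246, 0.0749]
tool_rot: [[-0.988, -0.153, -0.0], [-0.153, 0.988, 0.0], [0.0, 0.0, -1.0]]
ft_force: [1.2, 2.2, -4.2]
opening: 0.575
grip_force: 55.7
```

{"api": "arm_command", "payload": {"commands": [{"tx":0,"ty":0,"tz":0.003,"wx":0,"wy":0,"wz":0},{"tx":0,"ty":0,"tz":0.006,"wx":0,"wy":0,"wz":0},{"tx":0,"ty":0,"tz":0.006,"wx":0,"wy":0,"wz":0},{"tx":0,"ty":0,"tz":0.006,"wx":0,"wy":0,"wz":0}]}}

```text
time: 23.23
tcp_pos: [0.5073, 0.2246, 0.0747]
tool_rot: [[-0.988, -0.153, -0.0], [-0.153, 0.988, 0.0], [-0.0, 0.0, -1.0]]
ft_force: [-1.9, 1.8, 8.2]
opening: 0.568
grip_force: 56.8
```

Seated at exactly the expected height, with firm contact. I'll take a last look.

```bash
python3 - <<'E'
from h import *
import cv2
a=snapshot("scene")[:,:,::-1][110:290,170:380]; b=snapshot("wrist")[:,:,::-1]
for _ in range(4): snapshot("top")
s=read_state();print(s["time"],s["tcp_pos"],s["ft_force"],s["grip_force"])
cv2.imwrite("pics/f.png",np.hstack([cv2.resize(a,(400,343)),cv2.resize(b,(400,300))[:] if 0 else cv2.resize(b,(400,343))]))
E
```

```text
23.5333 [0.50730598 0.22461876 0.07470047] [-2.39436827  2.32800678  8.8167615 ] 56.840743124485016
```

View pics/f.png

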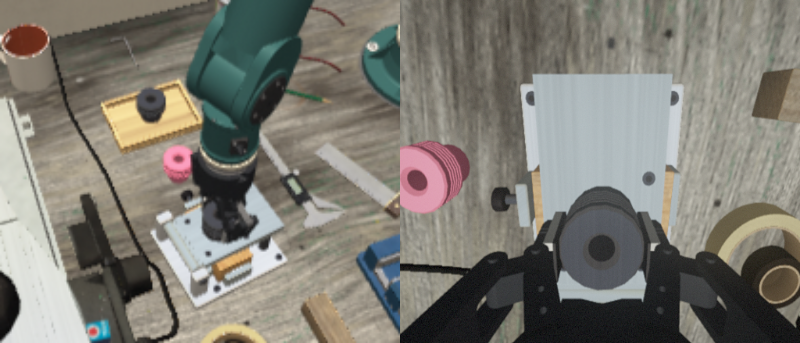

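The heavy bush is home in the bore and still gripped (right (601,245)). The leaf is flat, the light bush stands in the tray (left (152,105)), and the mug, hex key and offcut are where they were. I'm handing the job in.

```bash
python3 -c "
from cell import *
print(close_job())"
```

```text
the job is handed in; nothing more can be done
None
```

The job is handed in: the leaf is down, the lighter bush (about 2.3 N) stands upright in the tray, and the heavier one (about 5.8 N) is fully home in the bore and still gripped for you to run in the clamp screw.

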